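# Nip up the rear wheel screw on the pit bench

## Robot

A 6-joint arm with a two-finger parallel gripper is mounted at the origin on the work surface. World frame = base frame: x ahead of the robot, y to its left, z up, the work surface at z = 0. Lengths are in mm, angles in rad, forces in N, time in s.
With the tool pointing down it reaches from about 300 to 775 mm from the base axis. Payload 14.6 kg.
Tool frame: the origin (TCP) lies at the very end of the fingers, on their centre line; the grasp point (between the pads) lies 19 mm behind it (manip.grip_point_offset is the z of the grasp point in the tool frame, in mm); z points along the fingers, y is the line along which they close (so a half turn about z gives the same grasp; the last joint's range is limited). The gripper opens to 94 mm and grips with 3 to 60 N. Pads are 16 mm wide; open, the fingers measure 119 mm over their backs; the gripper's body (75 mm by 177 mm) begins 78 mm behind the grasp point.
Start: joints at [1.099, 0.3, 1.521, -0, 1.321, -0.067], TCP at [216.606, 505.541, 205.446] pointing down, gripper open.
Joint ranges: [-3.03, 3.03], [-0.79, 2.21], [0.23, 2.52], [-1.04, 4.18], [0, 3.07], [-2.55, 2.55]. Speed limits (rad/s): [2.22, 2.22, 2.57, 3.14, 3.14, 3.14].

## Interface

Orientations are given as a rotation vector (axis times angle).
In Python, from cell import manip, viewer gives the robot as it stands (manip), with the cameras (viewer).
- The arm moves only by the tool shift_gripper, called as name(argument=value, ...), one argument or row to a line, values as JSON. Schema: {"type":"object","properties":{"deltas":{"type":"string"},"aperture":{"type":"number"},"grip_n":{"type":"number"},"only":{"type":"string"},"quiet":{"type":"boolean"},"lines":{"type":"string"}},"required":["deltas"],"additionalProperties":false}. deltas is a string of 1 to 8 rows, parted by a bar, with the numbers parted by commas; each row has 4 numbers: dx, dy, dz in mm, then a turn about the tool's z in rad; each row shifts and turns the commanded pose from where the row before left it, along the tool's axes as they then stand; what a row does not reach is not made up. A row lasts 1/10 s, in which the tool goes at most 50 mm and 0.15 rad, less where a joint would pass 70% of its speed; a pose out of reach is approached as far as the arm can. aperture is the finger opening in mm, set as the call begins (left out keeps the last). The fingers move at their own pace and stop on an object; grip_n is the grip in N (left out, the last holds). Time passes only in rows, so rows that do not move let the fingers close. The tool returns the time, the measured TCP pose, the force, the opening and the grip force at its end. only (a regular expression) keeps the lines of the reply that match it, lines (a string "A,B") keeps lines A to B, and quiet returns only ok. Input that does not fit is refused with a message, and nothing moves.
- manip.read_state(): the state, without advancing time (a new reading comes with each control period).
- viewer.read_camera(name): name is "scene" or "side" or "wrist"; returns the picture (480x640x3 uint8, red, green, blue); there is no depth.
- viewer.calibration(name): a dict with "mtx" (3x3 intrinsics, pixels), "dist_coeffs" ([k1, k2, p1, p2, k3] as OpenCV has them; the pictures are not rectified), "xyz" and "rotation" of the camera in the world; the wrist camera has in their place "T_tool_cam" (4x4, takes a point from camera to tool coordinates, whose origin is the TCP and whose axes are the flange's). Camera axes: x right, y up, looking along -z (the intrinsics and any distortion apply to the point x, -y, -z); pixel columns grow to the right and rows downward; lengths in mm; the calibration is good to about 2 mm. A picture is of the moment at which its call begins: read the wrist's pose just before it. calibration takes no time and is no camera call.
- manip.hand_in(): hands the job in; it is judged then, once.
The state is a dict: "clock": time; "q": joint angles; "dq": joint speeds; "joint_torque": joint torques, N m; "position": TCP position; "orientation": TCP orientation; "contact_force": force on the tool from outside, world axes, zero at the start; "wrist_torque": the same for the moment, N m; "gripper_width": finger opening in mm; "grasp_force": force on a finger pad.
Only numpy, scipy, OpenCV 4.12 (cv2) and the standard library are available. Lean on these libraries where they do the work, as an engineer would, in place of code of your own. Each camera call takes 0.05 s, during which the arm holds its last target. There are 200 camera calls.

## Task

Take the T-handled hex key out of its wooden block and seat it fully home in the hex socket at the centre of the wide rear wheel (the larger of the two wheels lying on the bench). Once it is down, tighten that screw a quarter turn clockwise seen from above, and leave the key standing in the socket. Leave the narrow wheel's screw alone.

Things in the scene. Friction and masses are not known exactly. Their poses are not given: they have to be found in the camera images.
- hex_key: T-handled hex key upright, tip 35 mm deep in a wooden block 45 mm high, ~1 mm loose; pull straight up. 220 g. Origin: centre of tip; z up the shank. Shank hex 17 mm across flats, flats facing +y and -y, tip's last 3 mm tapered. Black crossbar along x: 84 mm long, 18 mm wide, 22 mm high, its centre 111 mm above the tip; grip it at mid-length across the 18 mm.
- rear_socket (a point): Socket floor centre of the wide wheel's screw; z up, turns with the screw. Hex socket 19 mm across flats, 18 mm deep, then a 10 mm lead-in widening to 31 mm at the mouth 28 mm above here. Flats face +y and -y: the key fits with its x along this x or any multiple of 60 deg from it, +-15 deg play. Seated, the tip is on the floor. Wheel lies flat: 124 mm diameter, its top 32 mm above here.
- rear_screw (a joint): Screw of the wide wheel, rad, grows clockwise from above. Starts within 0.1 of 0, ends at 2.6; friction 0.1 N m, no spring, stays put; the key's play (up to 15 deg, or 30 if badly aligned) is taken up first. Quarter turn = 1.57. Steel head, hex outside too (40 mm across flats, parallel to the socket's). At 0 two flats are parallel to edges of the wheel's fixed 120 mm square plate.
- front_screw (a joint): Same kind of screw in the narrow front wheel (94 mm diameter, top 62 mm above the bench, against 86 mm for the wide rear wheel), fixed on a like square plate. Same sense; starts within 0.1 of 0. To be left alone.

How it is judged (in metres and radians):
On the way:
1. the hex key is fully seated in the wide rear wheel's socket, the screw not yet turned (z of hex_key in the frame of rear_socket below 0.005 m and horizontal distance between hex_key and rear_socket below 0.006 m and angle between hex_key's own z axis and vertical below 0.2 rad and value of joint rear_screw below 0.5 rad), for 0.2 s.
At the end, for the whole second after the job is handed in: The key stands at rest in the wide rear wheel's socket, tip within 5 mm of the floor and 6 mm of the axis, leaning less than 0.2 rad, and the rear screw's joint reads between 0.87 and 2.2 rad (a quarter turn clockwise, 50 to 126 degrees) (z of hex_key in the frame of rear_socket below 0.005 m and horizontal distance between hex_key and rear_socket below 0.006 m and angle between hex_key's own z axis and vertical below 0.2 rad and value of joint rear_screw between 0.87 and 2.2 rad and linear speed of hex_key below 0.02 m/s and velocity of joint rear_screw below 0.05 rad/s); the robot touches nothing.
It fails at once if the rear screw is turned while the key is not fully seated in it (value of joint rear_screw above 0.6 rad and (z of hex_key in the frame of rear_socket above 0.008 m or horizontal distance between hex_key and rear_socket above 0.01 m)).
It fails at once if the narrow front wheel's screw is turned (value of joint front_screw above 0.3 rad or value of joint front_screw below -0.3 rad).
It also fails if it takes over 48 s, if anything falls off the work surface, if the arm or the gripper's body presses on something with over 40 N, if the wrist force passes 120 N, or if a joint passes its speed limit or range.

## Working session

There is one attempt and no reset: what is moved stays moved. The work goes in short steps, Python scripts to look and compute and a tool call to move; the robot and the scene stay as the last step left them, time stands still between calls to the robot, and variables do not carry over. Pictures are saved under pics/ and viewed, at most 10 in all, crops included, and the job is handed in when it is done.

```bash
ls; mkdir -p pics; python3 - <<'E'
from cell import manip, viewer
import cv2,numpy as np
for n in ("scene","side","wrist"):
    if n=="wrist": s=manip.read_state(); print(s)
    im=viewer.read_camera(n); cv2.imwrite(f"pics/{n}0.png",im[:,:,::-1]); c=viewer.calibration(n); print(n,c)
a=[cv2.imread(f"pics/{n}0.png") for n in("scene","side")]
E
```

```text
cell.py
pics
scene {'mtx': array([[434.50727609,   0.        , 316.38391733],
       [  0.        , 434.50727609, 234.52948797],
       [  0.        ,   0.        ,   1.        ]]), 'dist_coeffs': array([-0.03870257,  0.        ,  0.        ,  0.        ,  0.        ]), 'xyz': array([1066.30159308,  105.5753303 ,  427.36049849]), 'rotation': array([0.6939888 , 0.87123704, 1.59998995])}
side {'mtx': array([[433.29314409,   0.        , 319.4746822 ],
       [  0.        , 433.29314409, 243.38887478],
       [  0.        ,   0.        ,   1.        ]]), 'dist_coeffs': array([0.00955022, 0.        , 0.        , 0.        , 0.        ]), 'xyz': array([304.93988747, 547.17324558, 446.23495371]), 'rotation': array([ 0.2711466 , -1.30641987, -2.41892586])}
{'clock': 0.1, 'q': array([ 1.09944944e+00,  3.00414528e-01,  1.52151406e+00, -2.47764787e-05,
        1.32066721e+00, -6.66246416e-02]), 'dq': array([ 0.00169542, -0.00140427, -0.00102295,  0.00091552,  0.00160146,
       -0.00117596]), 'joint_torque': array([-1.30137363e-03, -5.32646263e+01, -3.53285658e+01,  7.08379224e-02,
   
[... 271 characters left out ...]
221821,  0.00967337, -0.07059628]), 'grasp_force': 0.0, 'gripper_width': 94.20239978559819}
wrist {'mtx': array([[390.20460199,   0.        , 320.43670356],
       [  0.        , 390.20460199, 235.41142136],
       [  0.        ,   0.        ,   1.        ]]), 'dist_coeffs': array([0.02990772, 0.        , 0.        , 0.        , 0.        ]), 'T_tool_cam': array([[-7.01632525e-04,  9.67538429e-01,  2.52722964e-01,
         7.27833922e+01],
       [ 9.99999460e-01,  8.72692617e-04, -5.64774546e-04,
         3.64636953e-01],
       [-7.66990541e-04,  2.52722431e-01, -9.67538518e-01,
        -1.79314950e+02],
       [ 0.00000000e+00,  0.00000000e+00,  0.00000000e+00,
         1.00000000e+00]])}
```

View pics/scene0.png

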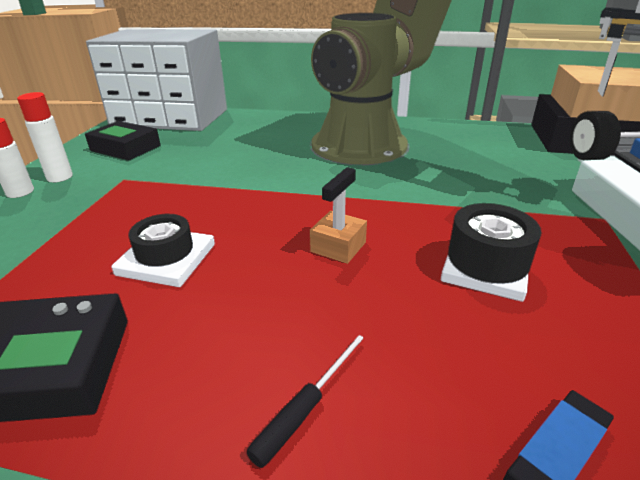

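View pics/side0.png

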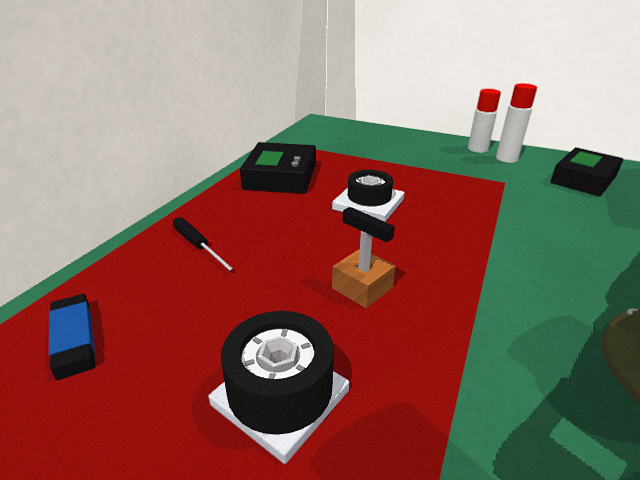

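The scene view shows the key's bar at about (340,183), the block at (338,238) and the wide wheel at (494,242). In the side view the bar is at (368,223) and the wide wheel's hub at (278,355). Next: coarse positions.

```bash
cat > h.py <<'E'
from cell import manip, viewer
import cv2,numpy as np
from scipy.spatial.transform import Rotation as R
def ray(n,px,s=None):
    c=viewer.calibration(n)
    p=cv2.undistortPoints(np.array(px,float).reshape(-1,1,2),c["mtx"],c["dist_coeffs"]).reshape(-1,2)
    d=np.c_[p[:,0],-p[:,1],-np.ones(len(p))]
    if n=="wrist":
        Rt=R.from_rotvec(s["orientation"]).as_matrix(); T=c["T_tool_cam"]
        return Rt@T[:3,3]+s["position"], d@(Rt@T[:3,:3]).T
    return c["xyz"],d@R.from_rotvec(c["rotation"]).as_matrix().T
def plane(n,px,z,s=None):
    o,d=ray(n,px,s); return o+d*((z-o[2])/d[:,2])[:,None]
def tri(a,b):
    (o1,d1),(o2,d2)=a,b; d1=d1[0]/np.linalg.norm(d1[0]); d2=d2[0]/np.linalg.norm(d2[0])
    t=np.linalg.lstsq(np.c_[d1,-d2],o2-o1,rcond=None)[0]
    p,q=o1+d1*t[0],o2+d2*t[1]; return (p+q)/2,np.linalg.norm(p-q)
def comp(mask,seed):
    n,l,st,ce=cv2.connectedComponentsWithStats(mask.astype(np.uint8)); 
    y,x=np.nonzero(mask); k=np.argmin((x-seed[0])**2+(y-seed[1])**2)
    return (l==l[y[k],x[k]]).astype(np.uint8)
def tool(s,p): return R.from_rotvec(s["orientation"]).inv().apply(np.array(p)-s["position"])
E
python3 - <<'E'
from h import *
P={}
for n,seed in (("scene",(340,183)),("side",(368,223))):
    im=cv2.imread(f"pics/{n}0.png"); m=comp(im.max(2)<60,seed)
    y,x=np.nonzero(m); r=cv2.minAreaRect(np.c_[x,y].astype(np.float32)); print(n,m.sum(),r)
    b=cv2.boxPoints(r); c=np.array(r[0]); P[n]=c
    e=sorted([(b[i]+b[(i+1)%4])/2 for i in range(4)],key=lambda p:np.linalg.norm(p-c))[2:]
    q=plane(n,[c]+e,121); print(q.round(1),np.degrees(np.arctan2(*(q[2]-q[1])[1::-1])))
print(tri(ray("scene",[P["scene"]]),ray("side",[P["side"]])))
W={"scene":(494,226),"side":(278,353)}
for n in W: print(n,plane(n,[W[n]],84))
print(tri(ray("scene",[W["scene"]]),ray("side",[W["side"]])))
E
```

```text
scene 589 ((338.17767333984375, 183.6964111328125), (15.89004898071289, 41.84379959106445), 47.862403869628906)
[[4.691e+02 1.580e+01 1.210e+02]
 [4.148e+02 3.300e+01 1.210e+02]
 [5.175e+02 4.000e-01 1.210e+02]] -17.61696728712758
side 926 ((367.6748962402344, 224.0977783203125), (55.70204544067383, 17.982547760009766), 23.498565673828125)
[[463.8  19.3 121. ]
 [510.1   4.6 121. ]
 [421.2  32.9 121. ]] 162.34042039858033
(array([464.93844676,  15.24160452, 118.67383181]), np.float64(0.36115685928852376))
scene [[492.41687579 251.06234687  84.        ]]
side [[480.16300293 263.32052371  84.        ]]
(array([483.04327492, 255.3919901 ,  76.94160047]), np.float64(4.295289265990819))
```

The triangulated bar height (118.7 mm) is close to the expected 121. I'll look at the wheel and key with the wrist camera from above.

```bash
python3 - <<'E'
from h import *
s=manip.read_state(); print(R.from_rotvec(s["orientation"]).as_matrix().round(3)); print(tool(s,[483,255,205]))
E
```

```text
[[-0.919  0.394 -0.   ]
 [ 0.394  0.919 -0.001]
 [ 0.    -0.001 -1.   ]]
[-3.43534934e+02 -1.25195995e+02  1.07258325e-01]
```

shift_gripper(
  deltas="-43,-15.6,0,0 | -43,-15.6,0,0 | -43,-15.6,0,0 | -43,-15.6,0,0 | -43,-15.6,0,0 | -43,-15.6,0,0 | -43,-15.6,0,0 | -43,-15.6,0,0",
)

```text
clock: 0.95
position: [484.7, 253.8, 205.4]
orientation: [-0.632, -3.077, 0.0]
contact_force: [0.2, 0.1, -0.0]
gripper_width: 93.7
grasp_force: 0.0
```

shift_gripper(
  deltas="0,0,0,0 | 0,0,0,0",
)

```text
clock: 1.15
position: [483.9, 254.7, 205.0]
orientation: [-0.634, -3.076, 0.001]
contact_force: [-0.2, -0.5, 0.1]
gripper_width: 93.7
grasp_force: 0.0
```

```bash
python3 - <<'E'
from h import *
s=manip.read_state(); np.save("s1.npy",s,allow_pickle=True)
im=viewer.read_camera("wrist"); cv2.imwrite("pics/w1.png",im[:,:,::-1]); print(s["position"],s["orientation"])
E
```

```text
[483.86666776 254.73163627 205.02154233] [-6.34208223e-01 -3.07611891e+00  6.11034939e-04]
```

View pics/w1.png

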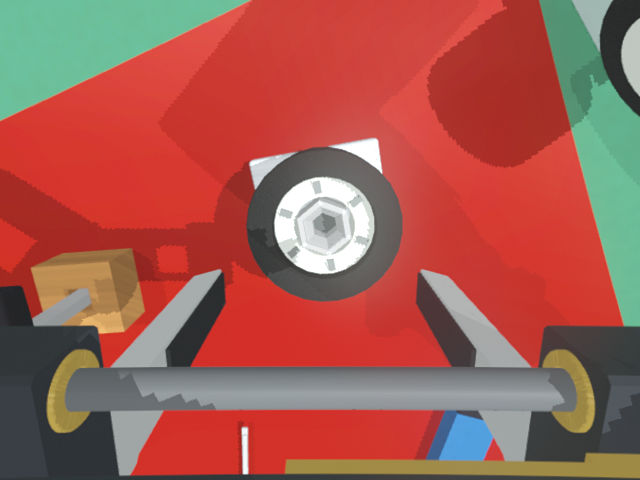

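The wrist view shows the wide wheel's hub at about (324,225), with the hex head and socket visible and the fixed plate's edge running along (250,163)-(378,140). I'll zoom in on it.

```bash
python3 - <<'E'
from h import *
s=np.load("s1.npy",allow_pickle=True).item()
im=cv2.imread("pics/w1.png"); cv2.imwrite("pics/w1c.png",cv2.resize(im[165:285,260:390],None,fx=5,fy=5,interpolation=cv2.INTER_NEAREST)[:600])
# tyre outline: dark component
m=comp(im.max(2)<95,(262,225)); m[305:]=0
c=max(cv2.findContours(m,cv2.RETR_EXTERNAL,cv2.CHAIN_APPROX_NONE)[0],key=cv2.contourArea)
print(cv2.boundingRect(c),cv2.fitEllipse(c))
w=comp((im.min(2)>150),(300,200))
c=max(cv2.findContours(w,cv2.RETR_EXTERNAL,cv2.CHAIN_APPROX_NONE)[0],key=cv2.contourArea)
e=cv2.fitEllipse(cv2.convexHull(c)); print(cv2.boundingRect(c),e)
for z in (76,82,86): print(z,plane("wrist",[e[0]],z,s))
E
```

```text
(247, 148, 130, 153) ((315.6946105957031, 223.60025024414062), (124.01932525634766, 144.23289489746094), 9.097013473510742)
(274, 177, 100, 97) ((323.9725646972656, 224.7936553955078), (96.96217346191406, 100.26578521728516), 90.88671112060547)
76 [[484.06156929 258.29416599  76.        ]]
82 [[482.76290249 258.7922609   82.        ]]
86 [[481.89712462 259.12432417  86.        ]]
```

View pics/w1c.png

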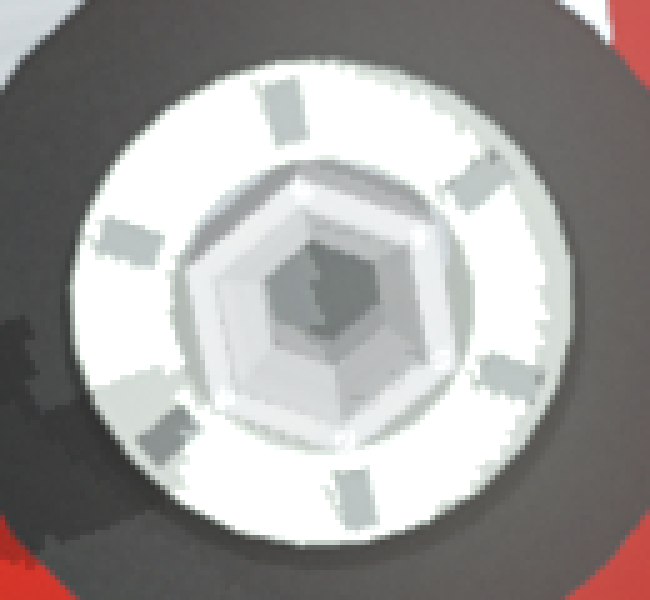

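The crop shows the head's six outer corners at about (300,185), (428,235), (442,358), (345,440), (218,400) and (195,265), in 5x crop pixels. I'll project them onto z = 82.

```bash
python3 - <<'E'
from h import *
s=np.load("s1.npy",allow_pickle=True).item()
def hx(c,z):
    p=plane("wrist",np.array(c)/5.+[259.6,164.6],z,s)[:,:2]; ctr=((p+np.roll(p,3,0))/2)[:3]
    d=p-p.mean(0); a=np.degrees(np.arctan2(d[:,1],d[:,0])); 
    print(p.mean(0).round(1),ctr.round(1).tolist(),np.linalg.norm(d,axis=1).round(1),(a%60).round(1), np.degrees(np.angle(np.exp(6j*np.radians(a)).mean()))/6%60)
hx([(300,185),(428,235),(442,358),(345,440),(218,400),(195,265)],82)
hx([(307,208),(412,240),(424,345),(338,413),(237,378),(215,285)],82)
p=plane("wrist",[(250,163),(378,140),(382,171)],20,s); d=p[1]-p[0]; print(p,np.degrees(np.arctan2(d[1],d[0]))%90)
print(R.from_rotvec(s["orientation"]).as_matrix()[:2,0],tool(s,[465,16,205]))
E
```

```text
[484.8 257.8] [[484.9, 258.1], [485.4, 257.7], [484.2, 257.7]] [21.2 21.2 20.6 21.2 21.8 21.6] [45.9 44.3 46.5 47.2 46.9 44.6] 45.90579947493327
[484.5 258.1] [[484.5, 258.2], [484.2, 258.5], [484.8, 257.6]] [17.  18.4 17.2 16.9 17.4 17.6] [44.8 46.3 48.4 45.5 45.2 52. ] 46.9945586039159
[[415.73275089 214.19005711  20.        ]
 [443.19522922 329.5666526   20.        ]
 [470.56756908 322.95263053  20.        ]] 76.61132758389302
[-0.91845259  0.39553049] [-7.70975163e+01 -2.26726069e+02  9.09253777e-02]
```

Socket centre is about (484.7, 258.0), with corners at -14° mod 60. That agrees with the plate (76.6° − 90°). Next I'll look at the key from above.

shift_gripper(
  deltas="-15,-45,0,-0.1 | -19.6,-43.2,0,0 | -19.6,-43.2,0,0 | -19.6,-43.2,0,0 | -19.6,-43.2,0,0 | 0,0,0,0 | 0,0,0,0 | 0,0,0,0",
)

```text
clock: 2.0
position: [502.4, 21.3, 205.5]
orientation: [-0.474, -3.106, -0.0]
contact_force: [-0.3, 0.7, 1.3]
gripper_width: 94.3
grasp_force: 0.0
```

```bash
python3 - <<'E'
from h import *
s=manip.read_state(); np.save("s2.npy",s,allow_pickle=True)
im=viewer.read_camera("wrist"); cv2.imwrite("pics/w2.png",im[:,:,::-1]); print(s["position"],s["orientation"],s["q"])
E
```

```text
[502.38390521  21.28475621 205.47081382] [-4.73996118e-01 -3.10553169e+00 -3.21325673e-04] [-3.06254436e-02  1.94742388e-01  1.65199632e+00  2.23117828e-04
  1.29492486e+00 -1.29856114e+00]
```

View pics/w2.png

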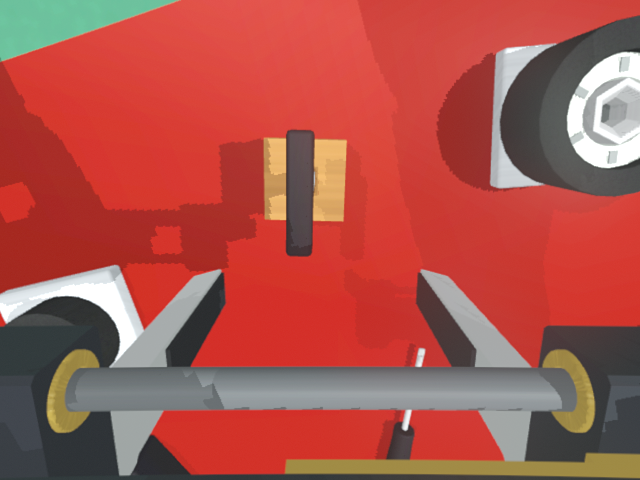

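The bar sits at about (300,192), running nearly vertically in the picture. I'll measure it on its top plane, z = 132.

```bash
python3 - <<'E'
from h import *
s=np.load("s2.npy",allow_pickle=True).item(); im=cv2.imread("pics/w2.png")
m=comp(im.max(2)<90,(300,190)); y,x=np.nonzero(m); r=cv2.minAreaRect(np.c_[x,y].astype(np.float32)); print(m.sum(),r)
b=cv2.boxPoints(r); q=plane("wrist",b,132,s); print(q.round(1)); c=q.mean(0)
L=[np.linalg.norm(q[i]-q[i-1]) for i in range(4)]; print(L)
i=int(np.argmax(L)); d=q[i]-q[i-1]; print("ang",np.degrees(np.arctan2(d[1],d[0])))
print("c",c,tool(s,[c[0],c[1],150]),tool(s,[465,15.5,150])); M=R.from_rotvec(s["orientation"]).as_matrix(); print(np.degrees(np.arctan2(M[1,1],M[0,1])))
h=plane("wrist",[(621,112)],82,s);print("socket check",h)
E
```

```text
2052 ((299.23577880859375, 193.00694274902344), (25.583765029907227, 124.15483856201172), 0.5405101776123047)
[[502.2  -2.7 132. ]
 [425.5  24.  132. ]
 [430.4  39.2 132. ]
 [507.5  13.8 132. ]]
[np.float64(17.347880747302014), np.float64(81.24022741579303), np.float64(15.970958488250572), np.float64(81.25577863559158)]
ang -18.253969738998176
c [466.39169192  18.56666274 132.        ] [ 33.53562927 -13.34158075  55.4725376 ] [ 33.94914045 -16.68377089  55.47196239]
72.64388106659726
socket check [[485.46286462 256.41015024  82.        ]]
```

shift_gripper(
  deltas="17,-7,0,0 | 16.6,-7,0,0 | 0,0,30,0 | 0,0,30,0 | 0,0,30,0 | 0,0,13.5,0 | 0,0,0,0 | 0,0,0,0",
)

```text
clock: 2.85
position: [466.6, 17.3, 102.5]
orientation: [0.475, 3.105, 0.0]
contact_force: [-0.3, -0.3, 0.8]
gripper_width: 94.2
grasp_force: 0.0
```

shift_gripper(
  deltas="0,0,0,0 | 0,0,0,0 | 0,0,0,0 | 0,0,0,0 | 0,0,0,0 | 0,0,0,0 | 0,0,0,0 | 0,0,0,0",
  aperture=0,
  grip_n=50,
)

```text
clock: 3.65
position: [466.4, 16.4, 101.9]
orientation: [0.477, 3.105, -0.0]
contact_force: [0.3, -0.2, -0.3]
gripper_width: 33.3
grasp_force: 0.0
```

shift_gripper(
  deltas="0,0,0,0 | 0,0,0,0 | 0,0,0,0 | 0,0,0,0 | 0,0,0,0 | 0,0,0,0",
)

```text
clock: 4.25
position: [466.4, 16.4, 101.9]
orientation: [-0.477, -3.105, 0.0]
contact_force: [0.3, -0.0, -0.1]
gripper_width: 17.7
grasp_force: 49.9
```

Gripped at 17.7 mm wide, which matches the 18 mm bar. I'll lift straight up.

shift_gripper(
  deltas="0,0,-10,0 | 0,0,-15,0 | 0,0,-20,0 | 0,0,-20,0 | 0,0,-20,0 | 0,0,-20,0 | 0,0,0,0 | 0,0,0,0",
)

```text
clock: 5.05
position: [466.2, 16.4, 206.7]
orientation: [0.477, 3.105, -0.0]
contact_force: [0.2, 0.1, -1.9]
gripper_width: 17.9
grasp_force: 49.9
```

```bash
python3 - <<'E'
from h import *
s=manip.read_state(); np.save("s3.npy",s,allow_pickle=True)
for n in ("scene","side","wrist"): cv2.imwrite(f"pics/{n}3.png",viewer.read_camera(n)[:,:,::-1])
a=cv2.imread("pics/scene3.png")[60:300,220:540]; b=cv2.imread("pics/side3.png")[60:300,220:540]
cv2.imwrite("pics/c3.png",np.hstack([a,b]))
print(s["position"],tool(s,[484.7,258,s["position"][2]]))
E
```

```text
[466.20912986  16.43682857 206.69292678] [ 5.48550244e+01  2.35977974e+02 -1.07491765e-02]
```

View pics/c3.png

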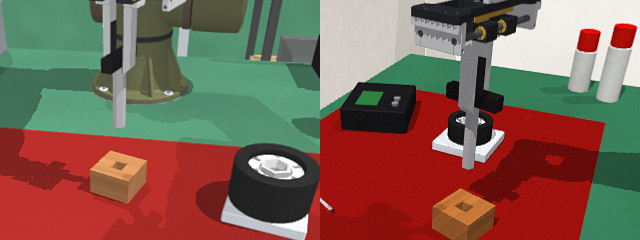

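The key hangs vertically out of the block, with its tip at about (341,186) in the scene view and (368,226) in the side view. I'll triangulate it.

```bash
python3 - <<'E'
from h import *
s=np.load("s3.npy",allow_pickle=True).item()
p,e=tri(ray("scene",[(341,185)]),ray("side",[(368,226)])); print("tip",p,e,tool(s,p))
c=cv2.imread("pics/wrist3.png"); m=comp(c.max(2)<70,(315,250)); print(m.sum())
M=R.from_rotvec(s["orientation"]).as_matrix(); print(np.degrees(np.arctan2(M[1,0],M[0,0])))
# crossbar ends along tool x from fixed cameras
for n,sd in(("scene",(332,122)),("side",(388,150))):
    im=cv2.imread(f"pics/{n}3.png"); x0,y0=sd; print(n,im[y0-3:y0+4:3,x0-20:x0+60:6].max(2).tolist())
E
```

```text
tip [463.5124979   19.02633128 116.9077207 ] 1.4881704460027092 [ 3.35551551  1.66356053 89.78493003]
4201
162.53626889093874
scene [[159, 161, 36, 32, 27, 77, 178, 146, 102, 88, 87, 84, 82, 88], [157, 163, 33, 34, 29, 90, 179, 147, 103, 102, 94, 86, 83, 90], [158, 162, 33, 28, 27, 93, 180, 130, 104, 90, 103, 86, 85, 91]]
side [[124, 128, 13, 132, 129, 126, 128, 127, 127, 128, 129, 126, 126, 113], [124, 130, 18, 64, 132, 123, 128, 127, 126, 124, 127, 131, 118, 110], [123, 140, 20, 19, 28, 121, 124, 128, 128, 130, 127, 129, 129, 129]]
```

shift_gripper(
  deltas="8.9,39.3,0,0 | 8.9,39.3,0,0 | 8.9,39.3,0,0 | 8.9,39.3,0,0 | 8.9,39.3,0,0 | 8.9,39.3,0,0 | 0,0,0,-0.06 | 0,0,0,0",
)

```text
clock: 6.0
position: [485.7, 258.1, 205.7]
orientation: [-0.379, -3.117, 0.002]
contact_force: [0.3, 0.0, -1.4]
gripper_width: 17.6
grasp_force: 49.9
```

shift_gripper(
  deltas="0,0,10,0 | 0,0,0,0 | 0,0,0,0",
)

```text
clock: 6.3
position: [486.2, 256.7, 196.5]
orientation: [-0.386, -3.117, 0.001]
contact_force: [-0.1, 0.6, -1.3]
gripper_width: 17.8
grasp_force: 49.9
```

```bash
python3 - <<'E'
from h import *
s=manip.read_state(); np.save("s4.npy",s,allow_pickle=True)
for n in ("scene","side"): cv2.imwrite(f"pics/{n}4.png",viewer.read_camera(n)[:,:,::-1])
a=cv2.resize(cv2.imread("pics/scene4.png")[130:280,430:560],None,fx=3,fy=3); b=cv2.resize(cv2.imread("pics/side4.png")[230:380,210:340],None,fx=3,fy=3)
cv2.imwrite("pics/c4.png",np.hstack([a,b]))
print(s["position"],s["orientation"],s["q"],tool(s,[484.7,258,s["position"][2]]))
E
```

```text
[486.18322837 256.70832986 196.53605531] [-3.86174358e-01 -3.11706645e+00  6.99096451e-04] [ 4.19192913e-01  3.07179584e-01  1.53264580e+00 -2.29813394e-05
  1.30259282e+00 -9.05072840e-01] [1.75359758e+00 8.90658888e-01 6.44907843e-04]
```

View pics/c4.png

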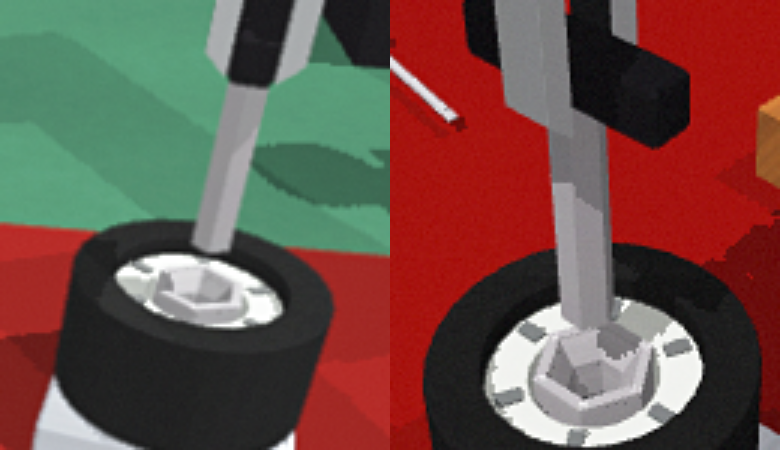

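In the crop, the tip centre is at about (211,245) in the scene half and (587,316) in the side half. The head's top face is centred at about (201,289) and (594,365). I'll compare tip and socket using the same two cameras.

```bash
python3 - <<'E'
from h import *
s=np.load("s4.npy",allow_pickle=True).item()
A=lambda u,v:[(430+u/3,130+v/3)]
B=lambda u,v:[(210+(u-390)/3,230+v/3)]
zt=s["position"][2]-101.9+10
t,e=tri(ray("scene",A(211,245)),ray("side",B(587,316))); k,f=tri(ray("scene",A(201,289)),ray("side",B(594,365)))
print(zt,t,e,k,f)
print(plane("scene",A(211,245),zt),plane("side",B(587,316),zt)); print(plane("scene",A(201,289),82),plane("side",B(594,365),82))
print("tool diff",tool(s,k)-tool(s,t)); print(tool(s,t))
E
```

```text
104.63605531345024 [484.80722236 257.38542763 104.1150293 ] 1.2664252727328567 [483.68688144 257.53877273  78.71272927] 0.13171151381163276
[[484.9736219  256.77141199 104.63605531]] [[484.6704411  258.55377288 104.63605531]]
[[489.2539098  256.14621515  82.        ]] [[482.07158547 260.05659634  82.        ]]
tool diff [ 1.10774509 -0.11129854 25.40307144]
[ 1.44089861  0.36956715 92.42177847]
```

The tip lies within about 1 mm of the socket axis. I'll nudge it and go down.

shift_gripper(
  deltas="0.6,0.3,5,0 | 0,0,6,0 | 0,0,6,0 | 0,0,6,0 | 0,0,6,0 | 0,0,5,0 | 0,0,0,0",
)

```text
clock: 7.1
position: [485.4, 257.7, 162.1]
orientation: [-0.383, -3.117, 0.001]
contact_force: [-0.2, 0.3, -1.5]
gripper_width: 17.8
grasp_force: 49.9
```

shift_gripper(
  deltas="0,0,4,0 | 0,0,4,0 | 0,0,3,0 | 0,0,2,0 | 0,0,1,0 | 0,0,0,0",
)

```text
clock: 7.7
position: [485.6, 257.8, 148.8]
orientation: [-0.383, -3.118, 0.0]
contact_force: [-1.2, -1.7, -2.2]
gripper_width: 17.4
grasp_force: 49.9
```

shift_gripper(
  deltas="0,0,1,0 | 0,0,1,0 | 0,0,0.7,0 | 0,0,0,0",
)

```text
clock: 8.1
position: [485.7, 257.8, 146.2]
orientation: [0.384, 3.118, -0.0]
contact_force: [0.3, -1.9, -1.1]
gripper_width: 17.4
grasp_force: 49.9
```

shift_gripper(
  deltas="0,0,1,0 | 0,0,0,0 | 0,0,0,0",
)

```text
clock: 8.4
position: [485.9, 257.9, 145.9]
orientation: [0.383, 3.117, 0.001]
contact_force: [-0.4, -3.0, 5.4]
gripper_width: 17.6
grasp_force: 49.9
```

shift_gripper(
  deltas="0,0,0.7,0 | 0,0,0,0 | 0,0,0,0",
)

```text
clock: 8.7
position: [486.2, 258.0, 145.8]
orientation: [0.383, 3.116, 0.001]
contact_force: [-2.1, -3.4, 10.1]
gripper_width: 17.5
grasp_force: 49.9
```

The key is seated: floor contact came at TCP z 145.9, as predicted. Now I'll turn it clockwise, compensating for the 1.4 mm grip offset.

shift_gripper(
  deltas="0.05,-0.2,-0.5,0.14 | 0.05,-0.2,0,0.14 | 0.05,-0.2,0,0.14 | 0.05,-0.2,0,0.14 | 0,0,0,0",
)

```text
clock: 9.2
position: [485.2, 257.1, 145.8]
orientation: [1.238, 2.887, 0.0]
contact_force: [-3.1, -3.8, 7.6]
gripper_width: 17.6
grasp_force: 49.9
```

```bash
python3 -c "
from cell import manip, viewer;s=manip.read_state();print(s['wrist_torque'],s['q'][5])"
```

```text
[-1.07738676  0.85418171  0.00788091] -0.34006649471820766
```

shift_gripper(
  deltas="0.05,-0.2,0,0.14 | 0.05,-0.2,0,0.14 | 0.05,-0.2,0,0.14 | 0.05,-0.2,0,0.14 | 0.05,-0.2,0,0.14 | 0.05,-0.2,0,0.14 | 0.05,-0.2,0,0.14 | 0.05,-0.2,0,0.14",
)

```text
clock: 10.0
position: [484.0, 257.3, 145.8]
orientation: [2.583, 1.788, 0.002]
contact_force: [-1.3, -2.0, 5.0]
gripper_width: 17.9
grasp_force: 50.0
```

shift_gripper(
  deltas="0.05,-0.2,0,0.1 | 0,0,0,0 | 0,0,0,0",
)

```text
clock: 10.3
position: [483.9, 257.4, 145.9]
orientation: [2.664, 1.664, 0.003]
contact_force: [-1.3, -2.2, 5.6]
gripper_width: 17.7
grasp_force: 49.9
```

```bash
python3 - <<'E'
from h import *
s=manip.read_state();print(s['wrist_torque'],s['q'][5])
b=viewer.read_camera("side")[:,:,::-1]; cv2.imwrite("pics/side5.png",b)
cv2.imwrite("pics/c5.png",cv2.resize(b[270:420,200:360],None,fx=4,fy=4))
E
```

```text
[-0.7282985   0.19850407  0.02231872] 0.8764263464090221
```

View pics/c5.png

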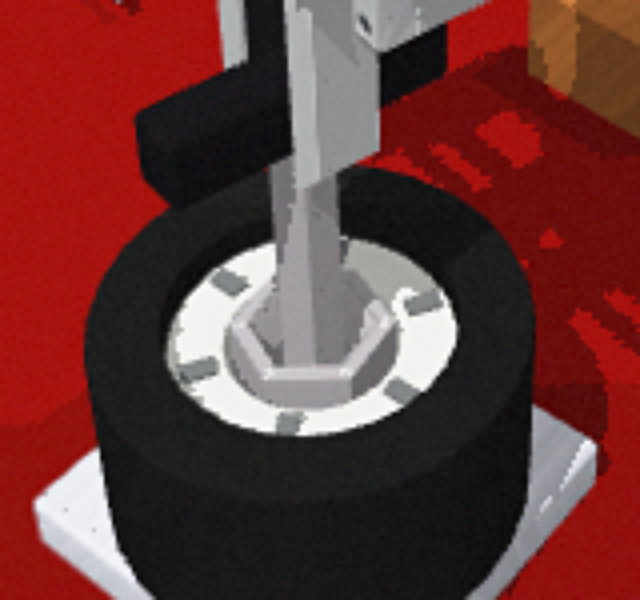

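The head has visibly turned: its near edge runs from (262,372) to (350,372) in the 4x crop, with right corner (397,325) and left corner (232,332). I'll compute the screw angle.

```bash
python3 - <<'E'
from h import *
p=plane("side",np.array([(232,332),(262,372),(350,372),(397,325)])/4.+[200,270],82)[:,:2]
for i in range(3):
    d=p[i+1]-p[i]; print(np.linalg.norm(d).round(1),np.degrees(np.arctan2(d[1],d[0])).round(1)%60)
# reference: edges before turning, from c4 (530,378),(583,412),(650,385),(655,345)
q=plane("side",(np.array([(530,378),(583,412),(650,385),(655,345)])-[390,0])/3.+[210,230],82)[:,:2]
for i in range(3):
    d=q[i+1]-q[i]; print("ref",np.linalg.norm(d).round(1),np.degrees(np.arctan2(d[1],d[0])).round(1)%60)
E
```

```text
17.1 29.099999999999994
23.6 24.900000000000006
20.6 18.900000000000006
ref 25.9 47.5
ref 26.4 52.900000000000006
ref 19.5 51.400000000000006
```

The screw has turned about 83–86° (1.45–1.5 rad) after roughly 17° of play, which is inside the window. Time to release and retreat.

shift_gripper(
  deltas="0,0,0,0 | 0,0,0,0 | 0,0,0,0 | 0,0,0,0 | 0,0,0,0 | 0,0,0,0 | 0,0,0,0 | 0,0,0,0",
  aperture=60,
)

```text
clock: 11.15
position: [483.5, 257.3, 145.0]
orientation: [-2.664, -1.664, -0.0]
contact_force: [-0.2, -0.7, 0.9]
gripper_width: 60.1
grasp_force: 0.0
```

shift_gripper(
  deltas="0,0,-5,0 | 0,0,-15,0 | 0,0,-25,0 | 0,0,-30,0 | 0,0,-30,0 | 0,0,0,0 | 0,0,0,0 | 0,0,0,0",
)

```text
clock: 11.95
position: [483.1, 257.1, 249.0]
orientation: [-2.664, -1.664, 0.003]
contact_force: [0.2, -0.3, -0.0]
gripper_width: 59.9
grasp_force: 0.0
```

```bash
python3 - <<'E'
from h import *
b=np.hstack([viewer.read_camera("side")[200:420,200:400],viewer.read_camera("scene")[90:310,400:600]])[:,:,::-1]
cv2.imwrite("pics/c6.png",cv2.resize(b,None,fx=2,fy=2))
E
```

```text
(no output)
```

View pics/c6.png

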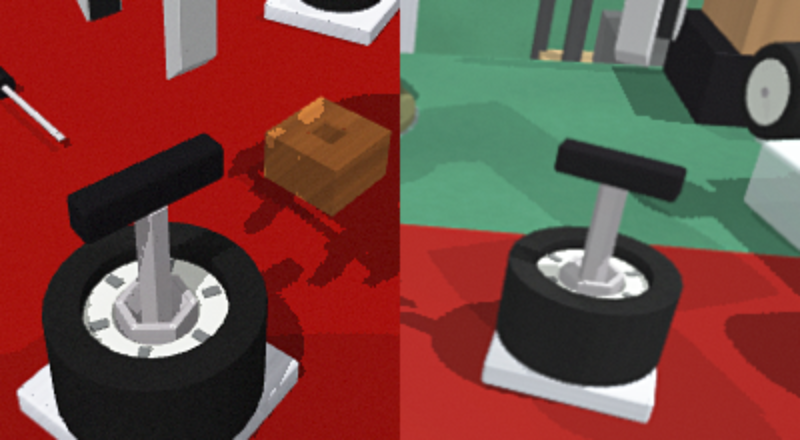

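The key stands in the socket, the head is turned and the gripper is clear of everything.

```bash
python3 -c "
from cell import manip, viewer; print(manip.hand_in())"
```

```text
the job is handed in; nothing more can be done
None
```

The hex key is standing fully seated in the wide rear wheel's socket, with that screw turned about 1.45–1.5 rad clockwise as measured from the side camera; the job is handed in at about 12 s, the narrow wheel's screw was left alone, and no verdict was returned.

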